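# Fit the filter cartridge to the air coupler

### The job

Push the sleeve of the air coupler down until it stays back by itself and let go of it; then take the filter cartridge from the rack and press its plug straight down into the coupler, gently, until the sleeve springs forward and locks it. Stop pressing as soon as it has locked: never force the plug against the hard stop at the bottom. Let go of the cartridge, and leave the blanking plug, the wash bottle and the petri dish where they are.

Things in the scene. Friction and masses are not known exactly. Their poses are not given: they have to be found in the camera images.
- coupler: Air coupler fixed to the worktop, upright, mouth up: a 90 x 90 x 20 mm aluminium base plate with a 29 mm round steel barrel and a knurled sleeve standing on it. Origin under the middle of the plate, below the bore; z up. Its valve disc is damaged if the plug presses on it with more than 20 N.
- coupler_mouth (a point): Centre of the coupler's open mouth, 115 mm above the worktop; z points up along the bore. The mouth is a funnel 24 mm wide that narrows within 5 mm to a round bore of 20 mm. With the sleeve forward four steel dogs block the bore 24 mm below the mouth; with the sleeve back the bore is free.
- valve (a point): On the bore's axis, 34 mm below the mouth: here, up to 6.5 mm higher or lower (unknown, to be felt), waits a sprung brass disc that the plug presses down: 3 N at first, 5 N after 13 mm; about 15 mm down, near 8 N (more if the plug rubs), the sleeve trips forward; 1.5 mm further is a hard stop. After release the spring lifts the plug against the dogs.
- sleeve_grip (a point): Centre of the coupler's sleeve, a dark knurled ring of 42 mm outside diameter, 45 mm long, round the barrel; on the axis, half-way up the sleeve, 30 mm below the mouth when forward. Gripped across its diameter from above (the barrel stands 8 mm out of it); it slides straight down.
- sleeve (a joint): How far the sleeve is back (down), m: 0 forward, where a spring pushes it; 0.011 fully back, at its stop. It resists with up to 20 N near half-way; beyond 0.010 it is over a detent and stays back by itself until a plug trips it. If it springs forward with a plug only part way in, it stops near half-way.
- filter_grip (a point): Filter cartridge, 90 g (60 to 130), upright, plug down in one of the rack's two holes; the taller thing there. Centre of its aluminium barrel, where it is gripped: 32 mm in diameter, 24 mm below to 20 mm above this point, a 6 mm cap above. Below: a 22 mm neck 6 mm long, a 28 mm flange 4 mm thick, the steel plug. z up along its axis. Lift it 61 mm to clear the rack.
- filter_nose (a point): Lower end of the cartridge's steel plug, on its axis, 91 mm below filter_grip. The plug is 18 mm in diameter and 59 mm long, with a locking groove 12 to 34 mm from its end. Locked in the coupler, the end lies about 41 mm below the mouth.
- rack: Parking rack, fixed: a grey block 70 x 180 x 66 mm with two 22 mm holes, 45 mm either side of its middle along its long side (its y axis). Origin under its middle.
- blank_center (a point): Black blanking plug in the other hole of the rack: shorter, a 20 mm knob 16 mm high on a 28 mm flange of 4 mm that lies on the rack; this point is the centre of what stands out. Not to be disturbed.
- wash_bottle: White wash bottle, 68 mm in diameter, 197 mm high, standing behind the coupler; origin under its foot. Not to be disturbed.
- petri_b: Clear petri dish, 66 mm wide, 13 mm high, to the right behind the coupler; origin under its centre. Not to be disturbed.
Things that resemble listed ones, but are neither listed nor needed, are in the scene too. Leave any red or yellow look-alike of the part that bears filter_grip alone.

How it is judged:
By the outcome, as a careful person would: the job done as asked, in the order asked, and still so for the second after the job is handed in, with the robot touching nothing.
It also fails if it takes over 64 s, if anything falls off the work surface, if the arm or the gripper's body presses on something with over 40 N, if the wrist force passes 120 N, or if a joint passes its speed limit or range.

### The arm

A 6-joint arm with a two-finger parallel gripper is mounted at the origin on a cart in front of the work surface, level with it; the furniture and walls round the work are solid. World frame = base frame: x ahead of the robot, y to its left, z up, the work surface at z = 0. Lengths are in m, angles in rad, forces in N, time in s.
With the tool pointing down it reaches from about 0.325 to 0.9 m from the base axis. Payload 6.1 kg.
Tool frame: the origin (TCP) lies midway between the tips of the shut fingers; the grasp point (between the pads) lies 19 mm behind it; x points along the fingers, y is the direction in which the jaws open and shut, and the axes are right-handed (so a half turn about x gives the same grasp; the last joint's range is limited). The gripper opens to 85 mm and grips with 20 to 120 N. Pads are 22 mm wide; open, the fingers measure 114 mm over their backs; the gripper's body (76 mm by 85 mm) begins 54 mm behind the grasp point. The pads swing forward as they close: fully open they stand 13 mm farther back than shut.
Start: joints at [1.076, 0.22, 1.526, -0, 1.395, -0.126], TCP at [0.225, 0.583, 0.231] pointing down, gripper open.
Joint ranges: [-2.98, 2.98], [-0.91, 2.08], [0.09, 2.57], [-1.24, 4.39], [0.2, 2.65], [-2.68, 2.68]. Speed limits (rad/s): [2.57, 2.57, 3.01, 3.14, 3.14, 3.14].

### API

Orientations are given as [roll, pitch, yaw] about the fixed x, y, z axes, in that order (R = Rz(yaw) Ry(pitch) Rx(roll)).
In Python, from plant import movep, move_l, set_joints, gripper_to, hold, inverse_kinematics, observe, get_image, get_calibration, Unreachable, job_done gives the robot as it stands. Calls block until the motion is done:
- movep(position, orientation): joint-space move of the TCP to a pose.
- move_l(position, feed=0.15, rotation=None, max_force=None): straight line of the TCP; rotation=None keeps the orientation; feed is the mean speed in m/s. With max_force (N) it stops when the force on the tool has changed by that much, and returns True; else False.
- set_joints(angles): joint-space move.
- gripper_to(opening, f_grip=None): finger opening in m; f_grip is the grip in N (None keeps the last); returns when the fingers have stopped.
- hold(seconds).
- inverse_kinematics(position, orientation): joint angles nearest the present ones, or None.
- observe(): the state.
- get_image(name): name is "scene" or "side" or "wrist"; returns (picture, depth): 384x512x3 uint8, red, green, blue; 384x512 float32, m along the optical axis (not along the pixel's ray), 0 where there is no reading.
- get_calibration(name): a dict with "intrinsics" (3x3 intrinsics, pixels), "world_from_camera" (4x4, takes a point from camera to world coordinates). Camera axes: x right, y down, z forward; pixel columns grow to the right and rows downward; lengths in m; the calibration is good to about 2 mm. A picture is of the moment at which its call begins: read the wrist's pose just before it. get_calibration takes no time and is no camera call; for the wrist camera it gives the pose at the moment of the call.
A pose or a line that the arm cannot do raises Unreachable and nothing moves.
- job_done(): hands the job in, once; it reports no verdict.
The state is a dict: "time_s": time; "q": joint angles; "joint_velocities": joint speeds; "joint_torque": joint torques, N m; "eef_pos": TCP position; "tcp_rot": TCP orientation; "ft_force": force on the tool from outside, world axes, zero at the start; "torque": the same for the moment, N m; "opening": finger opening in m.
Only numpy, scipy, OpenCV 4.12 (cv2) and the standard library are available. Lean on these libraries where they do the work, as an engineer would, in place of code of your own. Each camera call takes 0.05 s, during which the arm holds its last target.

## Working session

There is one attempt and no reset: what is moved stays moved. The work goes in short steps, each a Python script; the robot and the scene stay as the last script left them, time stands still between calls to the robot, and variables do not carry over. Pictures are saved under pics/ and viewed, and the job is handed in when it is done.

```bash
ls; mkdir -p pics
python3 - <<'E'
from plant import *
import cv2,numpy as np
print(observe())
for n in("scene","side","wrist"):
    c=get_calibration(n); print(n,np.round(c["intrinsics"],1).tolist(),np.round(c["world_from_camera"],3).tolist())
    p,d=get_image(n); cv2.imwrite(f"pics/{n}0.png",p[:,:,::-1]); np.savez(f"{n}0.npz",p=p,d=d,K=c["intrinsics"],T=c["world_from_camera"])
E
```

```text
pics
{'time_s': 0.0, 'q': array([ 1.07590505e+00,  2.21227290e-01,  1.52761228e+00, -1.98584049e-05,
        1.39469006e+00, -1.26120107e-01]), 'joint_velocities': array([ 0.00099515, -0.00152181, -0.00120791,  0.00224057, -0.00145833,
        0.00019846]), 'joint_torque': array([-1.04654948e-03, -4.96890163e+01, -3.89391196e+01, -2.09640239e-04,
        1.10644955e-02,  3.10806638e-05]), 'eef_pos': array([0.22502633, 0.58243896, 0.2301979 ]), 'tcp_rot': array([-1.68682662,  1.56885924, -2.05559429]), 'ft_force': array([-0.51047541,  0.44783906,  0.01830477]), 'torque': array([-0.03710879,  0.01889664, -0.01157959]), 'opening': 0.08535816195314662}
scene [[472.3, 0.0, 257.8], [0.0, 472.3, 188.4], [0.0, 0.0, 1.0]] [[0.769, -0.427, 0.476, 0.031], [-0.639, -0.499, 0.585, -0.721], [-0.013, -0.754, -0.657, 0.842], [0.0, 0.0, 0.0, 1.0]]
side [[456.6, 0.0, 261.2], [0.0, 456.6, 192.5], [0.0, 0.0, 1.0]] [[0.83, -0.263, 0.492, -0.05], [-0.558, -0.419, 0.716, -0.915], [0.018, -0.869, -0.495, 0.68], [0.0, 0.0, 0.0, 1.0]]
wrist [[293.6, 0.0, 255.8], [0.0, 293.6, 193.1], [0.0, 0.0, 1.0]] [[0.361, 0.9, 0.243, 0.164], [0.933, -0.348, -0.095, 0.607], [-0.001, 0.261, -0.965, 0.373], [0.0, 0.0, 0.0, 1.0]]
```

View pics/scene0.png

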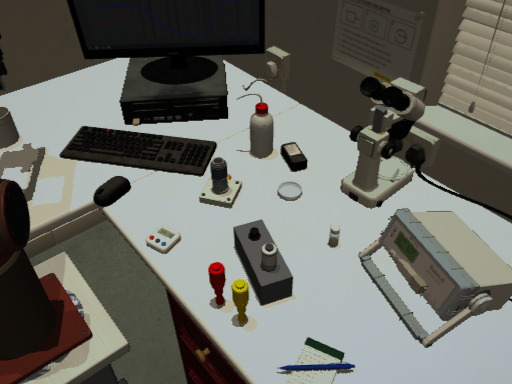

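View pics/side0.png

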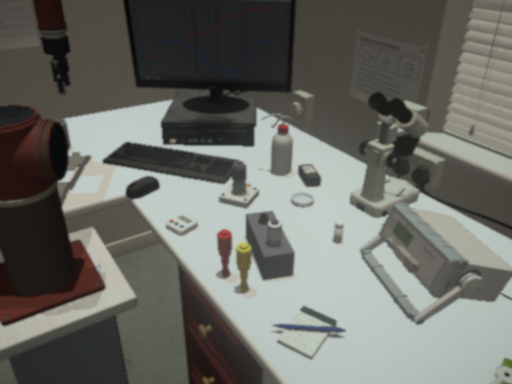

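View pics/wrist0.png

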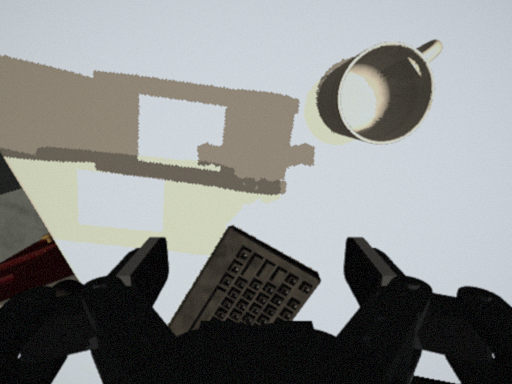

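The scene picture shows:
- The coupler is at (220,178).
- The rack is at (262,260), with the black blank at (254,234) and a grey cartridge at (269,257).
- The wash bottle is at (261,132) and the petri dish at (290,190).
- Candidates for the cartridge are grey in the rack (269,257), red (218,280), yellow (241,300), the black knob (254,234) and a small vial (334,235). By the description I choose the grey one at (269,257).

Next is a close crop to check that choice.

Run:
```python
import cv2,numpy as np
a=cv2.imread("pics/scene0.png");b=cv2.imread("pics/side0.png")
c=np.hstack([cv2.resize(a[140:310,190:310],None,fx=3.3,fy=3.3,interpolation=2),cv2.resize(b[140:310,205:325],None,fx=3.3,fy=3.3,interpolation=2)])
cv2.imwrite("pics/crop0.png",c)
for n,pts in(("scene",[(220,165),(219,160),(269,250),(268,246),(254,231),(262,120),(218,270),(241,285)]),("side",[(239,165),(274,223),(264,217)])):
    z=np.load(n+"0.npz")
    for u,v in pts:
        d=z["d"][v,u];p=z["T"]@np.r_[d*np.linalg.inv(z["K"])@[u,v,1],1];print(n,u,v,np.round(p[:3],3))
```

```text
scene 220 165 [0.547 0.063 0.108]
scene 219 160 [0.558 0.082 0.108]
scene 269 250 [ 0.449 -0.239  0.122]
scene 268 246 [ 0.451 -0.234  0.128]
scene 254 231 [ 0.482 -0.15   0.083]
scene 262 120 [0.742 0.131 0.127]
scene 218 270 [ 0.343 -0.208  0.114]
scene 241 285 [ 0.353 -0.269  0.118]
side 239 165 [0.545 0.063 0.115]
side 274 223 [ 0.451 -0.238  0.124]
side 264 217 [ 0.479 -0.16   0.087]
```

View pics/crop0.png

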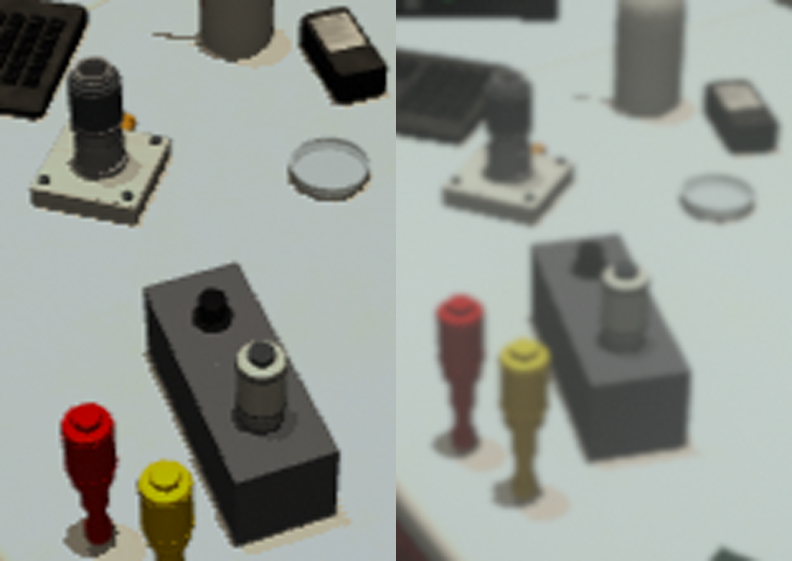

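The crop confirms the grey barrel in the rack at scene (269,257), with a dark cap and flange on the rack, is the cartridge. Red and yellow stand outside the rack. Next I look at the coupler from above with the wrist camera.

Run:
```python
from plant import *
import cv2,numpy as np
print(inverse_kinematics([0.55,0.07,0.26],[0,np.pi/2,0]))
movep([0.55,0.07,0.26],[0,np.pi/2,0])
o=observe();print(o["time_s"],o["eef_pos"],o["q"],o["ft_force"])
c=get_calibration("wrist");p,d=get_image("wrist")
cv2.imwrite("pics/w1.png",p[:,:,::-1]); np.savez("w1.npz",p=p,d=d,K=c["intrinsics"],T=c["world_from_camera"])
```

```text
[-0.01565259  0.03369943  1.67756648  0.          1.43032675 -1.58644892]
2.325 [0.54991709 0.0707526  0.25995154] [-1.44450526e-02  3.37845760e-02  1.67756973e+00  2.67766106e-04
  1.43030699e+00 -1.58613243e+00] [-0.54194351 -0.29300805  0.74215083]
```

View pics/w1.png

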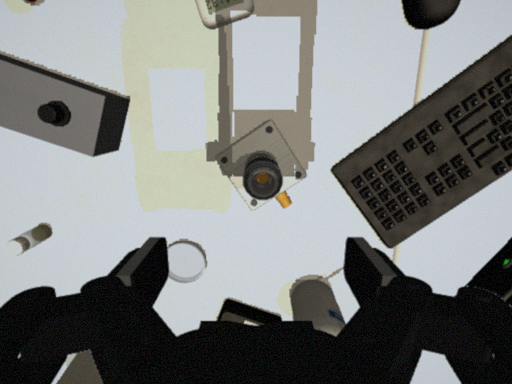

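```bash
cat > h.py <<'E'
import numpy as np
def ray(z,u,v,h):
    T=z["T"];d=T[:3,:3]@np.linalg.inv(z["K"])@[u,v,1];o=T[:3,3];return o+d*(h-o[2])/d[2]
def proj(z,P):
    T=np.linalg.inv(z["T"]);c=T[:3,:3]@np.asarray(P)+T[:3,3];q=z["K"]@c;return q[:2]/q[2]
E
python3 - <<'E'
import cv2,numpy as np
from h import *
z=np.load("w1.npz");a=cv2.imread("pics/w1.png")
x0,y0=205,110
c=cv2.resize(a[y0:y0+110,x0:x0+110],None,fx=5.4,fy=5.4,interpolation=2);cv2.imwrite("pics/w1c.png",c)
g=cv2.cvtColor(a,6)
d=z["d"][150:206,235:290]
P=[]
for v in range(150,206):
  for u in range(235,290):
    dd=z["d"][v,u]
    if dd>0:
      p=z["T"]@np.r_[dd*np.linalg.inv(z["K"])@[u,v,1],1]
      if p[2]>0.07:P.append((u,v,*p[:3]))
P=np.array(P);print(len(P),np.percentile(P[:,4],[5,50,95,100]))
t=P[P[:,4]>0.109];print(len(t),t[:,:2].mean(0),t[:,2:].mean(0),t[:,2:4].min(0),t[:,2:4].max(0))
m=np.zeros(g.shape,np.uint8);m[t[:,1].astype(int),t[:,0].astype(int)]=255
(k,_)=cv2.findContours(m,0,1);k=max(k,key=len);print(cv2.fitEllipse(k)); e=cv2.fitEllipse(k)
print(ray(z,*e[0],0.115))
E
```

```text
1342 [0.08223282 0.10682056 0.11524085 0.11674407]
433 [262.22170901 182.26558891] [0.55120845 0.07752276 0.11327287] [0.53619097 0.06205331] [0.56724784 0.09271874]
((262.14599609375, 182.14862060546875), (29.136796951293945, 29.779834747314453), 89.61734008789062)
[0.55062149 0.07740897 0.115     ]
```

View pics/w1c.png

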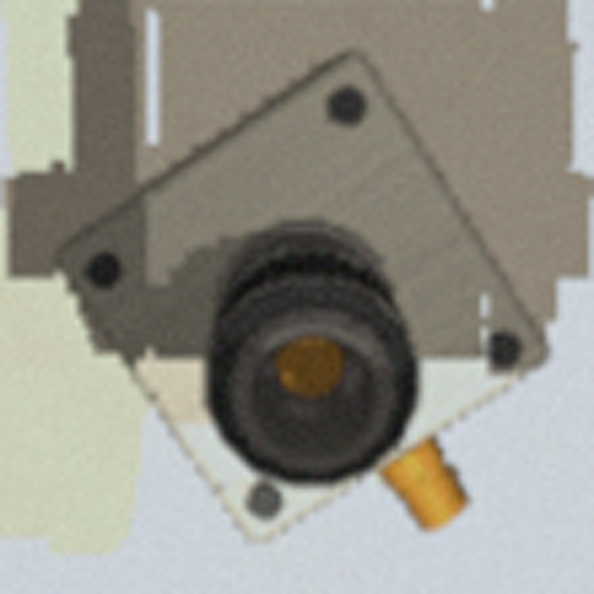

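The coupler mouth lies at wrist pixel (262.5,183), the brass stub at (284,199). By ray that is about (0.551, 0.0777). Next I grip the sleeve and push it down.

Run:
```python
from plant import *
import numpy as np
x,y=0.5512,0.0777
def s(t):
    o=observe();print(t,round(o["time_s"],2),np.round(o["eef_pos"],4),np.round(o["ft_force"],1),np.round(o["torque"],2),round(o["opening"],4))
move_l([x,y,0.14],feed=0.2);s("above")
print(move_l([x,y,0.064],feed=0.1,max_force=12));s("down")
gripper_to(0.03,80);s("grip")
```

```text
above 3.12 [0.552  0.0779 0.1411] [ 0.2  0.4 -0.4] [ 0.01 -0.05 -0.04] 0.0858
False
down 4.03 [0.5519 0.0777 0.0647] [ 0.  -0.4  0.5] [ 0.02 -0.06  0.05] 0.0851
grip 4.53 [0.5516 0.0776 0.0645] [ 0.4 -1.3  2.8] [-0.12  0.1   0.03] 0.0399
```

Run:
```python
from plant import *
import numpy as np
x,y=0.5512,0.0777
def s(t):
    o=observe();print(t,round(o["time_s"],2),np.round(o["eef_pos"],4),np.round(o["ft_force"],1),np.round(o["torque"],2),round(o["opening"],4));return o
o=s("0");z0=0.064
for dz in (3,6,8,10,11,12):
    h=move_l([x,y,z0-dz/1000],feed=0.03,max_force=30);o=s(dz)
    if h:print("stop");break
```

```text
0 4.53 [0.5516 0.0776 0.0645] [ 0.4 -1.3  2.8] [-0.12  0.1   0.03] 0.0399
3 4.78 [0.5516 0.0776 0.0613] [-1.5 -1.3  4.8] [-0.19  0.21  0.04] 0.0399
6 5.03 [0.5516 0.0776 0.0582] [-0.4 -0.8  4.2] [-0.16  0.05  0.  ] 0.0401
8 5.28 [0.5515 0.0776 0.0561] [ 0.1 -1.3  5.5] [-0.22  0.09  0.11] 0.0401
10 5.53 [0.5516 0.0776 0.0542] [-1.4 -1.   5.8] [-0.31  0.1   0.04] 0.0398
11 5.78 [0.5516 0.0776 0.0539] [-2.9 -2.   9.6] [-0.31  0.49  0.02] 0.0398
12 6.03 [0.5517 0.0776 0.0538] [-7.4 -2.1 17. ] [-0.3   1.14  0.05] 0.0398
```

Run:
```python
from plant import *
import numpy as np,cv2
x,y=0.5512,0.0777
def s(t):
    o=observe();print(t,round(o["time_s"],2),np.round(o["eef_pos"],4),np.round(o["ft_force"],1),round(o["opening"],4));return o
move_l([x,y,0.0505],feed=0.03,max_force=25);s("p")
gripper_to(0.085);s("open")
move_l([x,y,0.15],feed=0.2);s("up")
movep([0.55,0.07,0.26],[0,np.pi/2,0]);s("look")
c=get_calibration("wrist");p,d=get_image("wrist")
cv2.imwrite("pics/w2.png",p[:,:,::-1]); np.savez("w2.npz",p=p,d=d,K=c["intrinsics"],T=c["world_from_camera"])
a=cv2.imread("pics/w1.png")[110:220,205:315];b=p[110:220,205:315,::-1]
cv2.imwrite("pics/cmp.png",cv2.resize(np.hstack([a,b]),None,fx=3.6,fy=3.6,interpolation=2))
```

```text
p 6.28 [0.5517 0.0776 0.0537] [-12.   -1.4  27.4] 0.04
open 6.79 [0.5509 0.0777 0.05  ] [ 0.2 -0.4 -0.3] 0.0851
up 7.44 [0.5506 0.0777 0.1491] [ 0.2  0.4 -0.3] 0.085
look 7.96 [0.5497 0.07   0.2592] [ 0.9  0.2 -0. ] 0.0845
```

View pics/cmp.png

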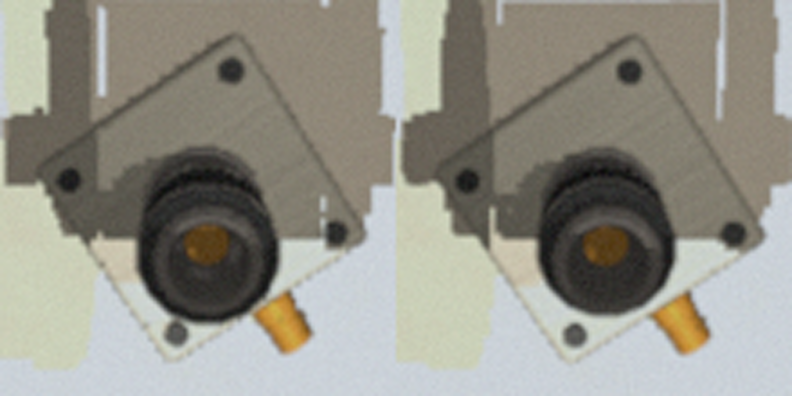

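The right half is after the push. The dark sleeve ring now stands lower and narrower round the mouth, so it is staying back with nothing touching it. Next I look at the rack.

Run:
```python
from plant import *
import numpy as np,cv2
from h import *
for n in("w1","w2"):
    z=np.load(n+".npz");v,u=np.mgrid[150:206,235:290];d=z["d"][150:206,235:290].ravel()
    P=(z["T"]@np.vstack([np.linalg.inv(z["K"])@np.vstack([u.ravel(),v.ravel(),np.ones(u.size)])*d,np.ones(u.size)]))[:3]
    r=np.hypot(P[0]-.5512,P[1]-.0777);k=(r>.016)&(r<.019)&(P[2]>.07);print(n,"sleeve top",np.median(P[2][k]),k.sum())
    k=(r<.0105)&(r>.0);print("bore z pct",np.percentile(P[2][k],[5,25,50]))
    k=(r>.0125)&(r<.014);print("rim z",np.median(P[2][k]))
movep([0.452,-0.238,0.27],[0,np.pi/2,0])
o=observe();print(o["time_s"],o["eef_pos"],o["q"])
c=get_calibration("wrist");p,d=get_image("wrist")
cv2.imwrite("pics/w3.png",p[:,:,::-1]); np.savez("w3.npz",p=p,d=d,K=c["intrinsics"],T=c["world_from_camera"])
```

```text
w1 sleeve top 0.1069720614566714 272
bore z pct [0.08431516 0.08593131 0.08709012]
rim z 0.11478972945794552
w2 sleeve top 0.09670321477237553 189
bore z pct [0.07269794 0.08568402 0.08664728]
rim z 0.11449121949574853
9.2333 [ 0.45226497 -0.23715372  0.26950071] [-6.37837833e-01 -7.91244663e-02  1.77070627e+00  5.42487946e-04
  1.45092051e+00 -2.20936195e+00]
```

View pics/w3.png

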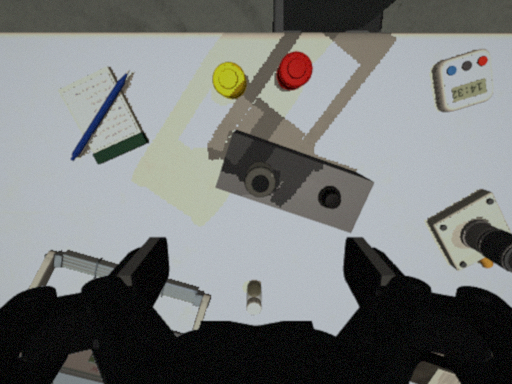

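Run:
```python
import numpy as np,cv2
from h import *
z=np.load("w3.npz");a=cv2.imread("pics/w3.png")
v,u=np.mgrid[140:230,225:300];d=z["d"][140:230,225:300].ravel()
uu,vv=u.ravel(),v.ravel()
P=(z["T"]@np.vstack([np.linalg.inv(z["K"])@np.vstack([uu,vv,np.ones(u.size)])*d,np.ones(u.size)]))[:3]
for lo,hi in((.113,.1195),(.121,.13),(.113,.13)):
    k=(P[2]>lo)&(P[2]<hi)&(d>0);m=np.zeros(a.shape[:2],np.uint8);m[vv[k],uu[k]]=255
    c,_=cv2.findContours(m,0,1);c=max(c,key=cv2.contourArea);e=cv2.fitEllipse(c);print(k.sum(),np.median(P[2][k]),np.round(e[0],1),np.round(e[1],1),ray(z,*e[0],np.median(P[2][k])))
cv2.imwrite("pics/w3c.png",cv2.resize(a[120:230,200:380],None,fx=4.4,fy=4.4,interpolation=2))
```

```text
256 0.1186892312997947 [259.1 182.9] [28.7 30.2] [ 0.4551161  -0.23335598  0.11868923]
260 0.12586066381973235 [259.6 183.6] [16.9 17.3] [ 0.45414018 -0.23297257  0.12586066]
764 0.12009461961015983 [259.5 181.8] [30.1 30.8] [ 0.45360151 -0.23302267  0.12009462]
```

View pics/w3c.png

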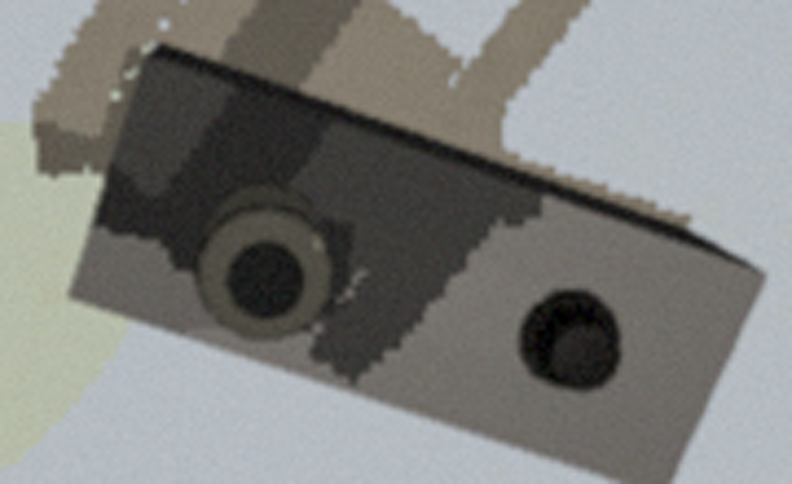

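The crop shows the cartridge top at wrist pixel (259.5,183) and the black blank at (330,197). By ray the cartridge is at (0.4545,-0.233). Next I grasp and lift it.

Run:
```python
from plant import *
import numpy as np,cv2
x,y=0.4545,-0.2332
def s(t):
    o=observe();print(t,round(o["time_s"],2),np.round(o["eef_pos"],4),np.round(o["ft_force"],1),np.round(o["torque"],2),round(o["opening"],4));return o
move_l([x,y,0.16],feed=0.2);gripper_to(0.065);s("above")
print(move_l([x,y,0.075],feed=0.1,max_force=10));s("down")
gripper_to(0.02,60);s("grip");hold(0.2);s("h")
c=get_calibration("wrist");p,d=get_image("wrist");cv2.imwrite("pics/w4.png",p[:,:,::-1])
```

```text
above 10.32 [ 0.455  -0.2336  0.1609] [-0.  -0.3 -0.8] [0.03 0.03 0.02] 0.0648
False
down 11.32 [ 0.455  -0.2335  0.0757] [ 0.  -0.2 -0.1] [-0.02  0.03  0.01] 0.0649
grip 11.72 [ 0.455  -0.2336  0.0759] [-0.2  1.2  5.9] [0.11 0.16 0.02] 0.0306
h 11.93 [ 0.4551 -0.2336  0.0759] [-0.3 -0.1  5.4] [ 0.03  0.15 -0.03] 0.0305
```

View pics/w4.png

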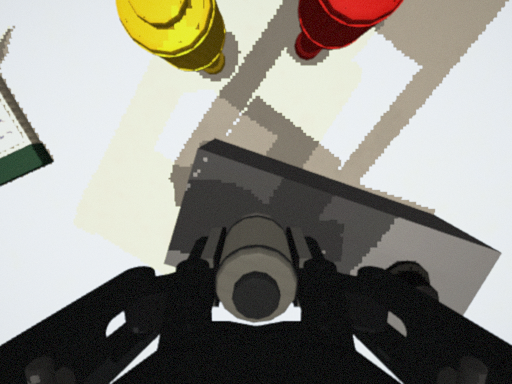

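Run:
```python
from plant import *
import numpy as np,cv2
def s(t):
    o=observe();print(t,round(o["time_s"],2),np.round(o["eef_pos"],4),np.round(o["ft_force"],1),np.round(o["torque"],2),round(o["opening"],4));return o
x,y=0.4545,-0.2332
print(move_l([x,y,0.16],feed=0.12));s("lift")
move_l([x,y,0.22],feed=0.2)
movep([0.5512,0.0777,0.22],[0,np.pi/2,0]);hold(0.2);o=s("over");print(o["tcp_rot"])
for n in("scene","side"):
    c=get_calibration(n);p,d=get_image(n);np.savez(n+"5.npz",p=p,d=d,K=c["intrinsics"],T=c["world_from_camera"]);cv2.imwrite(f"pics/{n}5.png",cv2.resize(p[80:220,180:300,::-1],None,fx=4,fy=4,interpolation=2))
a=cv2.imread("pics/scene5.png");b=cv2.imread("pics/side5.png");cv2.imwrite("pics/over5.png",cv2.resize(np.hstack([a,b]),(800,467)))
```

```text
False
lift 12.83 [ 0.4539 -0.2328  0.159 ] [-0.4  0.1 -0.1] [-0.03  0.01  0.04] 0.0307
over 14.72 [0.5513 0.0764 0.22  ] [ 0.3 -0.1 -0.8] [-0.02  0.04  0.  ] 0.0305
[-1.05107115  1.57056097 -1.0530823 ]
```

View pics/over5.png

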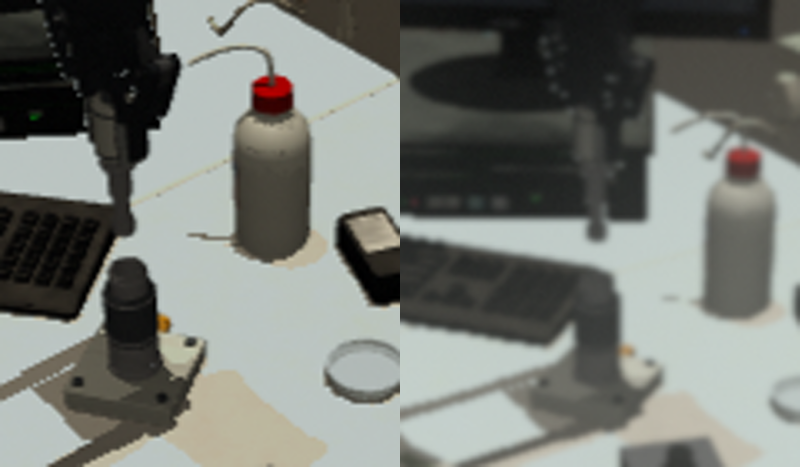

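The plug hangs over the mouth in both views (left plug end (125,232), mouth (127,265)). Next I descend with force limits.

Run:
```python
from plant import *
import numpy as np,cv2
def s(t):
    o=observe();print(t,round(o["time_s"],2),np.round(o["eef_pos"],4),np.round(o["ft_force"],1),np.round(o["torque"],2));return o
x,y=0.5512,0.0777
move_l([x,y,0.195],feed=0.05);hold(0.2);s("pre")
for z in (0.185,0.179,0.174,0.168,0.163):
    h=move_l([x,y,z],feed=0.03,max_force=4);s((z,h))
    if h:break
```

```text
pre 15.67 [0.5515 0.0777 0.1955] [-0.1 -0.4 -0.1] [0.02 0.01 0.06]
(0.185, False) 16.15 [0.551  0.0777 0.1846] [-0.1  0.6 -0.8] [0.01 0.01 0.03]
(0.179, False) 16.5 [0.551  0.0777 0.1786] [ 0.8 -0.1 -1.1] [-0.03 -0.02 -0.01]
(0.174, False) 16.82 [0.551  0.0777 0.1737] [ 0.4  0.3 -1. ] [-0.06  0.06  0.02]
(0.168, False) 17.17 [0.551  0.0777 0.1677] [-0.5  0.  -0.5] [-0.02 -0.03 -0.04]
(0.163, False) 17.48 [0.551  0.0777 0.1627] [ 0.4  0.8 -1.1] [-0.01  0.    0.04]
```

Run:
```python
from plant import *
import numpy as np,cv2
x,y=0.5512,0.0777
def av():
    F=[];
    for i in range(4):
        hold(0.02);o=observe();F.append(o["ft_force"])
    return o,np.mean(F,0)
z=0.163;n=0
base=av()[1]
while z>0.1471:
    z-=0.0015;h=move_l([x,y,z],feed=0.02,max_force=6);o,F=av()
    print(round(z,4),h,round(o["time_s"],2),np.round(o["eef_pos"],4),np.round(F-base,1),np.round(o["torque"],2))
    if F[2]-base[2]>7:break
```

```text
0.1615 False 17.87 [0.5511 0.0777 0.1615] [ 0.1 -0.8  0.5] [ 0.04 -0.02 -0.01]
0.16 False 18.18 [0.5512 0.0777 0.16  ] [-0.4 -0.3  0.2] [-0.01 -0.   -0.03]
0.1585 False 18.5 [0.5512 0.0777 0.1584] [ 0.  -0.5 -0.3] [-0.03  0.06 -0.01]
0.157 False 18.82 [0.5511 0.0777 0.1569] [ 0.1 -0.6  0.2] [-0.03 -0.02  0.02]
0.1555 False 19.13 [0.5512 0.0777 0.1554] [-0.5 -0.5 -0.4] [-0.01 -0.   -0.02]
0.154 False 19.45 [0.5515 0.0777 0.1544] [-0.4 -0.4  2.8] [0.01 0.08 0.01]
0.1525 False 19.77 [0.5514 0.0777 0.1526] [ 0.4 -0.6  2.8] [ 0.03  0.01 -0.03]
0.151 False 20.08 [0.5513 0.0777 0.1511] [ 0.4 -0.4  3. ] [ 0.05 -0.09  0.03]
0.1495 False 20.4 [0.5513 0.0777 0.1495] [ 0.4 -0.2  3.5] [-0.03 -0.1   0.  ]
0.148 False 20.72 [0.5513 0.0777 0.148 ] [ 0.3 -0.4  3. ] [ 0.03 -0.12 -0.01]
0.1465 False 21.03 [0.5513 0.0777 0.1465] [ 0.2 -0.1  3.8] [ 0.02 -0.19  0.01]
```

Valve first felt at TCP z ≈ 0.1548 (about 3 N). I expect the trip near 0.140 and the stop near 0.138. I continue in fine steps, watching the sleeve's lower edge in the scene camera.

```bash
cat > st.py <<'E'
from plant import *
import numpy as np,cv2,sys
from h import proj
x,y=0.5512,0.0777
base=-0.9
c=get_calibration("scene");Z={"K":c["intrinsics"],"T":c["world_from_camera"]}
def edge():
    p,d=get_image("scene");g=cv2.cvtColor(p,cv2.COLOR_RGB2GRAY).astype(float)
    out=[]
    for z in (.103,.099,.061,.057,.053):
        u,v=proj(Z,[x-0.012,y-0.015,z]);u,v=int(round(u)),int(round(v));out.append(round(g[v-1:v+2,u-2:u+3].mean()))
    return out,p
def av():
    F=[]
    for i in range(4):
        hold(0.02);o=observe();F.append(o["ft_force"])
    return o,np.mean(F,0)
def step(z,mf=5,feed=0.01):
    h=move_l([x,y,z],feed=feed,max_force=mf);o,F=av();e,p=edge()
    print(round(z,4),h,round(o["time_s"],2),np.round(o["eef_pos"],4),np.round(F,1),np.round(o["torque"],2),e);return F,o,e,p
E
python3 - <<'E'
from st import *
for z in (.1455,.1445,.1435,.1425,.1419,.1414):
    F,o,e,p=step(z)
    if F[2]+.9>9:break
cv2.imwrite("pics/s6.png",cv2.resize(p[100:220,180:300,::-1],None,fx=5,fy=5,interpolation=2))
E
```

```text
0.1455 False 21.35 [0.5512 0.0777 0.1455] [0.2 0.1 3. ] [ 0.03 -0.17  0.05] [41, 33, 19, 26, 30]
0.1445 False 21.72 [0.5513 0.0777 0.1446] [0.1 0.1 3.7] [-0.02 -0.14  0.01] [40, 33, 19, 26, 30]
0.1435 False 22.08 [0.5513 0.0777 0.1436] [ 0.3 -0.5  4.6] [ 0.02 -0.09  0.01] [41, 34, 19, 26, 31]
0.1425 False 22.45 [0.5513 0.0777 0.1427] [-0.1  0.2  5.6] [ 0.01 -0.04  0.01] [41, 34, 19, 26, 30]
0.1419 False 22.82 [0.5513 0.0777 0.1421] [-0.1 -0.2  5. ] [-0.01 -0.05  0.04] [41, 33, 19, 26, 30]
0.1414 False 23.18 [0.5513 0.0777 0.1416] [ 0.2 -0.   5.6] [-0.03 -0.01  0.07] [41, 33, 19, 27, 31]
```

View pics/s6.png

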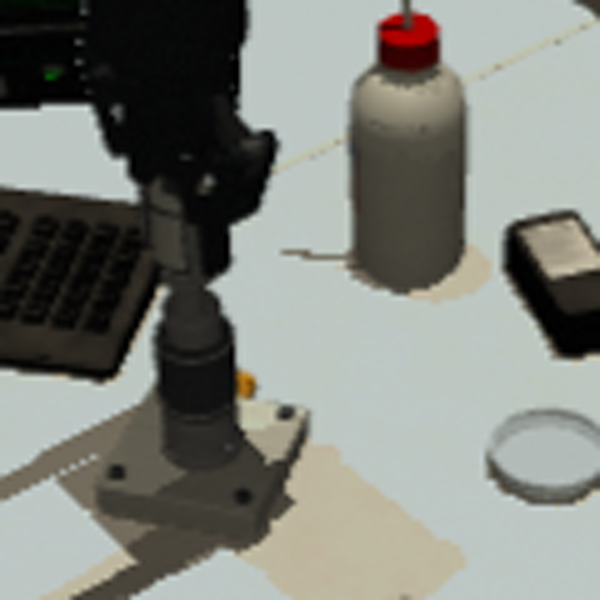

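The plug is seated straight in the mouth at (190,290). The sleeve (dark, y 345–415) is still back. I continue in 0.4 mm steps and stop on any sleeve change.

Run:
```python
from st import *
e0=None
for z in (.1410,.1406,.1402,.1398,.1394,.1390,.1386,.1382,.1378):
    F,o,e,p=step(z,mf=4)
    if e0 is not None and max(abs(np.array(e)-e0))>4: print("CHANGE");break
    e0=np.array(e)
    if F[2]+.9>11:print("F");break
cv2.imwrite("pics/s7.png",cv2.resize(p[100:220,180:300,::-1],None,fx=5,fy=5,interpolation=2))
```

```text
0.141 False 23.55 [0.5514 0.0777 0.1413] [ 0.2 -0.5  5.2] [-0.06 -0.02  0.02] [40, 33, 19, 27, 31]
0.1406 False 23.92 [0.5514 0.0777 0.1409] [ 0.1 -0.4  6.1] [-0.04 -0.01  0.04] [41, 33, 19, 27, 31]
0.1402 False 24.28 [0.5513 0.0777 0.1405] [-0.1 -0.   5.6] [0.01 0.02 0.02] [40, 33, 20, 27, 32]
0.1398 False 24.65 [0.5513 0.0777 0.1399] [ 0.3 -0.   5.6] [ 0.03 -0.07  0.02] [26, 26, 37, 37, 42]
CHANGE
```

View pics/s7.png

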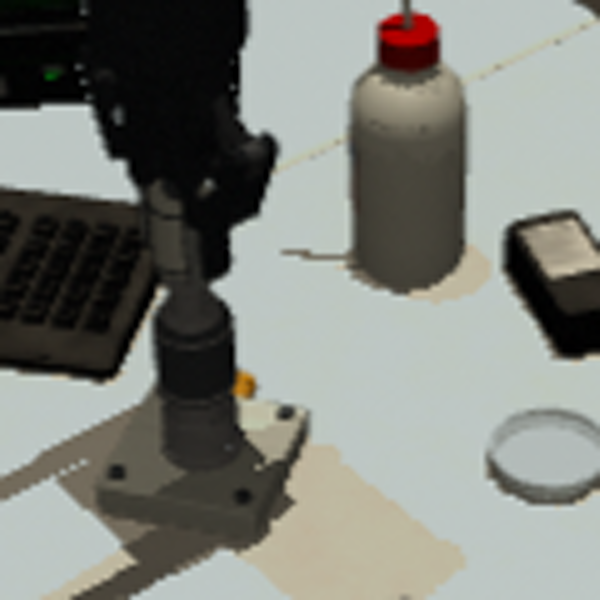

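The sleeve has sprung forward: it now spans y 320–395 in the picture and was at 345–415. I stop pressing, ease up while feeling the lock, then let go.

Run:
```python
from st import *
for z in (.141,.142,.143,.144):
    F,o,e,p=step(z,mf=6,feed=.02)
    if F[2]<-4: print("held");break
```

```text
0.141 False 25.02 [0.5513 0.0777 0.1411] [0.1 0.2 4.5] [ 0.01 -0.12 -0.02] [26, 26, 37, 37, 41]
0.142 False 25.38 [0.5512 0.0777 0.142 ] [0.4 0.1 4.9] [ 0.01 -0.17 -0.04] [26, 26, 37, 38, 42]
0.143 False 25.75 [0.551  0.0777 0.1425] [2.2 0.1 0.5] [-0.03 -0.48 -0.06] [26, 26, 37, 37, 41]
0.144 False 26.12 [0.5506 0.0777 0.1427] [  4.4   0.2 -10.1] [ 0.02 -1.09 -0.  ] [26, 26, 37, 38, 42]
held
```

Run:
```python
from st import *
step(.1430,feed=.02)
gripper_to(0.075);hold(.2);o,F=av();print(o["time_s"],o["opening"],F)
move_l([x,y,0.23],feed=0.12);move_l([x,y,0.31],feed=.2)
movep([0.5,0.06,0.31],[0,np.pi/2,0]);hold(.3)
e,p=edge();print(e,observe()["time_s"],observe()["ft_force"])
w,d=get_image("wrist")
cv2.imwrite("pics/f1.png",np.hstack([cv2.resize(p[100:320,180:320,::-1],None,fx=2.4,fy=2.4),cv2.resize(w[:,100:412,::-1],(429,528))]))
```

```text
0.143 False 26.48 [0.5508 0.0777 0.1427] [ 3.  -0.5 -8.7] [-0.01 -0.73  0.  ] [26, 26, 37, 37, 42]
27.3 0.07481857296773242 [-0.20648632 -0.31829681 -0.38113756]
[35, 28, 37, 36, 40] 29.4083 [-0.27072997  0.5960855  -0.70982721]
```

View pics/f1.png

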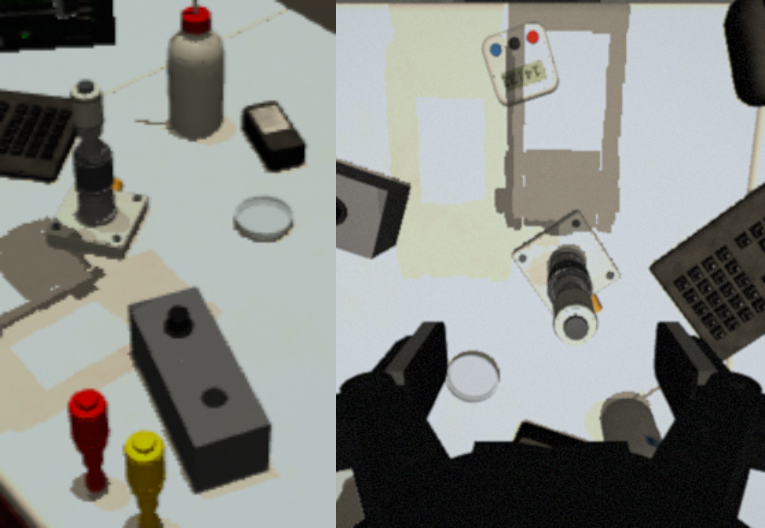

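The cartridge stands upright in the coupler (left view (88,100)) with the sleeve forward. The blank (178,322), bottle, petri dish and the red and yellow parts are where they were, and the gripper is clear. I hand in now.

```bash
python3 -c "
from plant import *
print(job_done(),observe()['time_s'])"
```

```text
the job is handed in; nothing more can be done
the job is handed in; nothing more can be done
```

The job is handed in, with the filter cartridge locked in the coupler at about 29 s on the robot's clock (limit 64 s).

- **Sleeve:** I gripped it and pushed it down 10.7 mm with a peak of about 27 N on the wrist. After I let go it stayed back, its top reading 96.7 mm against 107 mm before.
- **Plug:** I took the grey cartridge from the rack and lowered the plug in 0.4 to 1.5 mm steps. It met the valve at about 3 N and tripped about 15 mm further down. The readings between steps showed at most about 7 N, and I stopped on the step where the sleeve sprang forward, before the hard stop.
- **Lock:** I eased up and the plug held at about 3 mm above the trip point against roughly 10 N of pull. About 8 N of that pull remained when I opened the gripper.
- **Last pictures:** The cartridge stands upright with the sleeve forward, and the robot touches nothing. By eye, the blanking plug, wash bottle, petri dish and the red and yellow look-alikes are where they were. No check failed.

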